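Present the packing plate over the open end of the reaction bed

ROBOT

A 6-joint arm with a two-finger parallel gripper is mounted at the origin on the work surface. World frame = base frame: x ahead of the robot, y to its left, z up, the work surface at z = 0. Lengths are in mm, angles in rad, forces in N, time in s.
With the tool pointing down it reaches from about 300 to 825 mm from the base axis. Payload 5.4 kg.
Tool frame: the origin (TCP) lies on the centre line of the jaws, within the pads' length; the fingertips stand 19 mm ahead of it and the grasp point (between the pads) is the TCP; z points along the fingers, y is the line along which they close (so a half turn about z gives the same grasp; the last joint's range is limited). The gripper opens to 92 mm and grips with 3 to 60 N. Pads are 20 mm wide; open, the fingers measure 128 mm over their backs; the gripper's body (75 mm by 189 mm) begins 69 mm behind the grasp point.
Start: joints at [-1.471, 0.158, 1.597, -0, 1.386, -0.21], TCP at [175.275, -547.617, 233.601] pointing down, gripper open.
Joint ranges: [-2.91, 2.91], [-0.94, 2.29], [0.18, 2.7], [-1.29, 4.43], [0.17, 2.64], [-3, 3]. Speed limits (rad/s): [2.57, 2.57, 3.14, 3.14, 3.14, 3.14].

INTERFACE

Orientations are given as [roll, pitch, yaw] about the fixed x, y, z axes, in that order (R = Rz(yaw) Ry(pitch) Rx(roll)).
In Python, from workcell import robot, camera gives the robot as it stands. The module is installed in compiled form; this text tells all that it offers.
- The arm moves only by the tool servo_tool, never from a script. Its argument "plan" is a list of rows, each an object with "xyz": the shift along the tool's x, y, z in m, a list of three; "turn": the turn about the tool's z in degrees. A call has 1 to 8 rows; each row is the pose to reach, as a shift and turn from the pose commanded when the call began, along the tool's axes at that moment; what a row does not reach only later rows make up. A row lasts 1/8 s, in which the tool goes at most 62.5 mm and 10.7 degrees, less where a joint would pass 70% of its speed; a pose out of reach is approached as far as the arm can. A call with a gripper value outside its range is refused whole. "grip" is the opening in per cent of the stroke, from 0 (shut) to 100 (fully open), set as the call begins (left out, the last holds). The fingers move at their own pace and stop on an object; "force" is the grip in N (left out, the last holds). Time passes only in rows, so rows that repeat a pose let the fingers close. It gives the time, the measured TCP pose, the force, the opening and the grip force at its end, in the units of the state.
- robot.get_state(): the state, without advancing time (a new reading comes with each control period).
- camera(name): name is "scene" or "top" or "wrist"; returns a dict with "pixels" (400x640x3 uint8, red, green, blue), "fovy" (degrees; the focal length in pixels is half the picture's height over the tangent of half this angle, whatever the lens; pixels are square), "cx", "cy" (the principal point, pixels), "k1" (the pictures are not rectified: a ray, as slopes to the right and down, at radius r is drawn at 1 + k1 r^2 times it, then the intrinsics apply), "cam_to_world" (4x4, takes a point from camera to world coordinates); the wrist camera has in their place "mount" (4x4, takes a point from camera to tool coordinates, whose origin is the TCP and whose axes are the flange's). Camera axes: x right, y down, z forward; pixel columns grow to the right and rows downward; lengths in mm; the calibration is good to about 2 mm. A picture is of the moment at which its call begins: read the wrist's pose just before it. There is no depth.
- robot.finish_job(): hands the job in; it is judged then, once.
The state is a dict: "clock": time; "joint_positions": joint angles; "joint_velocities": joint speeds; "joint_efforts": joint torques, N m; "position": TCP position; "tcp_rot": TCP orientation; "ft_force": force on the tool from outside, world axes, zero at the start; "moment": the same for the moment, N m; "finger_gap": finger opening in mm; "grasp_force": force on a finger pad.
Only numpy, scipy, OpenCV 4.12 (cv2) and the standard library are available. Lean on these libraries where they do the work, as an engineer would, in place of code of your own. Each camera call takes 0.05 s, during which the arm holds its last target. There are 200 camera calls.

TASK

The steel packing plate lies flat on the ledge of the torque test bed, too flat to pick up. With the fingertips push it along the ledge, away from the round torque transducer, until about a third of its length sticks out past the open end of the bed, so that a fitter can take it by its edge; leave it lying flat and square to the bed, with no other side hanging over. Do not lift or tip it or let it fall, and leave the other things where they are.

Things in the scene. Friction and masses are not known exactly. Their poses are not given: they have to be found in the camera images.
- bed: fixed beige block, 160 (its x, pointing roughly away from the robot) x 400 mm (its y). Origin: centre of its underside, on the bench; z up. Its top is a flat steel ledge at z = 50 mm, x -80 to 52, y -200 to 200 mm. A back fence, x 52 to 80, runs the whole length, up to z = 70 mm. No rim at the front (x = -80) or at the ends. Bolt heads stand 10 mm out of the front face, low down.
- plate: loose dark steel plate on the ledge: 90 (its x) x 130 mm (its y, the length) x 6 mm thick, 0.55 kg give or take a quarter. Origin: centre of its underside. Starts about the middle of the ledge, length along it but askew by up to 0.2 rad. It slides with a few newtons, stops when no longer pushed, and tips off the end if more than half sticks out.
- transducer: torque transducer, fixed to the bench: black round housing 146 mm across at the foot, 134 above, square steel drive on top, 116 mm high in all. Origin: centre of its underside. It stands 14 mm clear of one end of the bed (either one), 287 mm from the bed's middle, and closes that end; the other end is the open end.
- socket: loose impact socket, dark steel, 56 mm across and 72 mm high, standing on the bench beyond the open end of the bed, 59 mm clear of it; must stay. Origin: centre of its underside.
- gauge: loose pressure gauge lying face up on the bench in front of the bed (robot side), 72 mm across, 30 mm high, with a brass stem; must stay. Origin: centre of its underside.
- bolt: loose hexagon bolt standing on its head on the bench in front of the bed (robot side), head about 42 mm across, 70 mm high; must stay. Origin: centre of its underside.
- spanner: loose steel spanner, 217 mm long (its y), 11 mm high, lying on the bench behind the bed's fence; must stay. Origin: middle of its underside.
Not all that is in view belongs to the job. Several things have the shape of the plate; the one meant has the colours described above.

How it is judged (in metres and radians):
At the end, for the whole second after the job is handed in: The plate lies at rest flat on the ledge, square to the bed within 0.12 rad, 28 to 55 mm of its 130 mm length past the end of the bed that is away from the transducer, and no more than 10 mm of it over the long front side (((y of transducer in the frame of bed below 0 m and y of plate in the frame of bed between 0.163 and 0.19 m) or (y of transducer in the frame of bed above 0 m and y of plate in the frame of bed between -0.19 and -0.163 m)) and angle between the y axis of plate and the y axis of bed, either way round below 0.12 rad and x of plate in the frame of bed above -0.045 m and angle between plate's own z axis and vertical below 0.04 rad and z of plate in the frame of bed between 0.046 and 0.054 m and linear speed of plate below 0.01 m/s); the robot touches nothing.
It fails at once if the plate is pushed with the arm or the gripper's body instead of the fingers (contact force between the arm and plate above 2 N).
It fails at once if the plate is lifted off the ledge, tipped or dropped (z of plate in the frame of bed above 0.06 m or z of plate in the frame of bed below 0.042 m or angle between plate's own z axis and vertical above 0.12 rad).
It fails at once if the socket, gauge, bolt or spanner is moved by more than 15 mm (distance of any of socket, gauge, bolt, spanner from where it was at the start of the episode above 0.015 m).
It fails at once if the socket or bolt is tipped over (angle between any of socket, bolt's own z axis and vertical above 0.3 rad).
It also fails if it takes over 38 s, if anything falls off the work surface, if the arm or the gripper's body presses on something with over 40 N, if the wrist force passes 120 N, or if a joint passes its speed limit or range.

## Working session

There is one attempt and no reset: what is moved stays moved. The work goes in short steps, Python scripts to look and compute and a tool call to move; the robot and the scene stay as the last step left them, time stands still between calls to the robot, and variables do not carry over. Pictures are saved under pics/ and viewed, at most 10 in all, crops included, and the job is handed in when it is done.

Besides the shell and the picture viewer there is one more tool, called after "Emit:" by a JSON object that holds its "api" and its "payload". servo_tool: Moves the arm, as the interface text tells. Its arguments: {"type":"object","properties":{"plan":{"type":"array"},"grip":{"type":"number"},"force":{"type":"number"}},"required":["plan"]}

```bash
mkdir -p pics
cat > h.py <<'E'
import numpy as np, cv2, json
from workcell import robot, camera
from scipy.spatial.transform import Rotation as R
def ray(c,u,v,T):
    f=200/np.tan(np.radians(c['fovy'])/2)
    d=np.array([(u-c['cx'])/f,(v-c['cy'])/f]); s=d.copy()
    for _ in range(30): s=d/(1+c['k1']*(s@s))
    T=np.array(T); return T[:3,3],T[:3,:3]@np.r_[s,1]
def onz(c,pts,z,T=None):
    T=c['cam_to_world'] if T is None else T
    out=[]
    for u,v in pts:
        o,d=ray(c,u,v,T); out.append((o+d*(z-o[2])/d[2])[:2])
    return np.array(out)
def save(n,c): cv2.imwrite(f'pics/{n}.png',cv2.cvtColor(c['pixels'],cv2.COLOR_RGB2BGR))
def keep(n,c):
    save(n,c); json.dump({k:(np.array(v).tolist()) for k,v in c.items() if k!='pixels'},open(n+'.json','w'))
def load(n): return json.load(open(n+'.json'))
E
python3 - <<'E'
from h import *
print(robot.get_state())
for n in('top','scene'):
    c=camera(n); keep(n+'0',c); print(n,c['fovy'],c['k1'],np.array(c['cam_to_world']).round(2).tolist())
E
```

```text
{'clock': 0.0, 'joint_positions': array([-1.47108264e+00,  1.59060969e-01,  1.59822413e+00, -7.68789597e-06,
        1.38617953e+00, -2.10091524e-01]), 'joint_velocities': array([-0.00071261,  0.00029481,  0.000708  , -0.00145711,  0.00323128,
        0.00042136]), 'joint_efforts': array([ 9.20448765e-04, -3.85563219e+01, -3.22112203e+01,  7.02509866e-02,
        3.78617167e-02, -1.37720631e-04]), 'position': array([ 175.22462092, -547.03488111,  232.61624196]), 'tcp_rot': array([-3.13976025e+00, -3.83012620e-04,  3.09806281e-01]), 'ft_force': array([-0.5255169 , -0.20723061,  0.42703266]), 'moment': array([-0.02055807, -0.00263116,  0.00941931]), 'grasp_force': 0.0, 'finger_gap': 92.00256048116147}
top 45.91436194757174 -0.10331407571527569 [[-0.02, -0.99, 0.1, 395.07], [-1.0, 0.02, 0.0, 53.95], [-0.0, -0.1, -0.99, 1257.91], [0.0, 0.0, 0.0, 1.0]]
scene 47.4385645317848 0.00359153839854742 [[-0.82, 0.3, -0.49, 1002.39], [0.57, 0.46, -0.68, 752.66], [0.02, -0.84, -0.54, 648.14], [0.0, 0.0, 0.0, 1.0]]
```

View pics/top0.png

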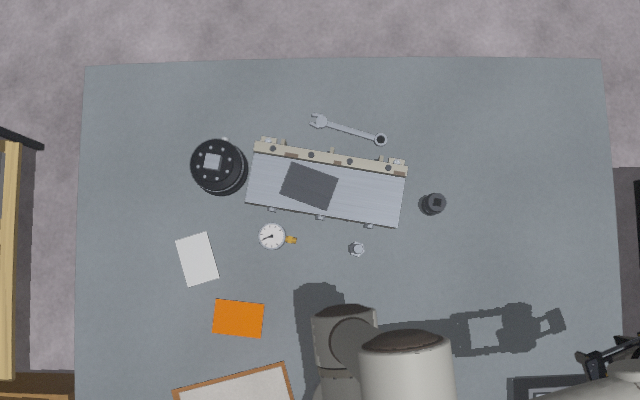

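View pics/scene0.png

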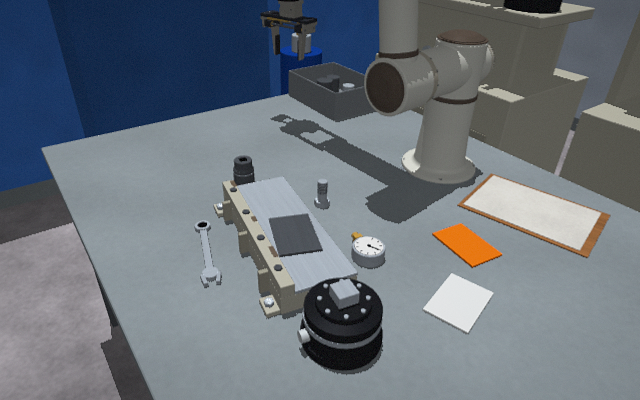

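The top view shows the transducer on the left at (218,167), the bed from about (246,204) to (408,160), the plate at (309,186), the socket at (433,204), the gauge at (272,236), the bolt at (357,249) and the spanner behind the fence. The scene view agrees. Next I'll enlarge a crop.

Run:
```python
import cv2
im=cv2.imread('pics/top0.png')[130:260,240:440]
cv2.imwrite('pics/crop0.png',cv2.resize(im,None,fx=4,fy=4,interpolation=cv2.INTER_CUBIC))
```

```text
(no output)
```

View pics/crop0.png

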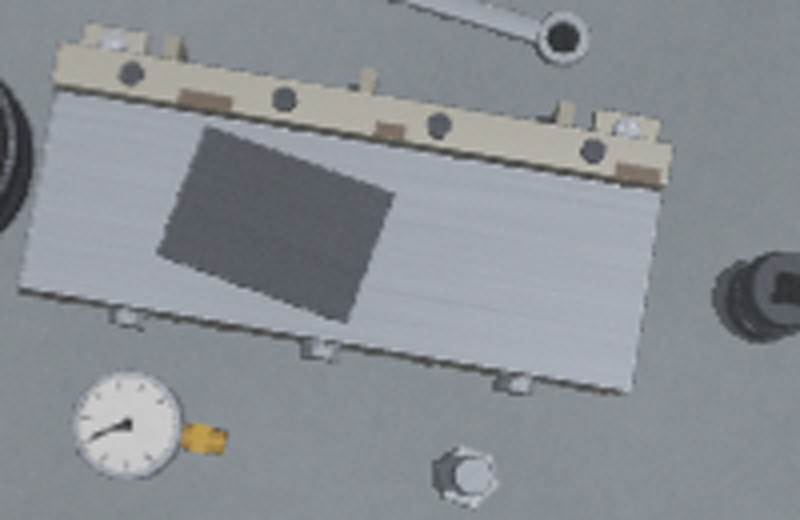

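The crop shows the ledge corners at (20,291), (631,391), (663,188) and (56,92), and the plate corners at (207,127), (394,193), (348,323) and (158,254).

Run:
```python
from h import *
c=load('top0')
px=lambda L:[(240+(x-1.5)/4,130+(y-1.5)/4) for x,y in L]
b=onz(c,px([(20,291),(631,391),(663,188),(56,92)]),50)   # FL,FR,BR,BL
print(b.round(1), np.linalg.norm(b[0]-b[1]),np.linalg.norm(b[2]-b[3]),np.linalg.norm(b[1]-b[2]))
yv=(b[0]-b[1])+(b[3]-b[2]); yv/=np.linalg.norm(yv); xv=np.array([yv[1],-yv[0]])
O=(b[0]+b[1])/2+80*xv; print('bed O',O,'yaw',np.arctan2(-xv[1]*-1,xv[0]),'x',xv,'y',yv)
f=onz(c,px([(672,148),(62,44)]),70); print('fence bed',((f-O)@np.c_[xv,yv]).round(1))
print('ledge bed',((b-O)@np.c_[xv,yv]).round(1))
p=onz(c,px([(207,127),(394,193),(348,323),(158,254)]),56)
q=(p-O)@np.c_[xv,yv]; print('plate bed',q.round(1),q.mean(0)); 
e=q[0]-q[1]+q[3]-q[2]; print('angle',np.arctan2(-e[0],e[1]), np.linalg.norm(q[0]-q[1]),np.linalg.norm(q[1]-q[2]))
np.savez('bed.npz',O=O,x=xv,y=yv)
for n,L,z in(('socket',[(785,288)],72),('gauge',[(128,425)],30),('bolt',[(478,473)],70)):
  w=onz(c,px(L),z); print(n,w,(w-O)@np.c_[xv,yv])
```

```text
[[ 535.5  268.3]
 [ 464.5 -124.1]
 [ 596.  -149.1]
 [ 666.1  245.2]] 398.70634867164233 400.48238603432776 133.84437421139486
bed O [578.76522761  57.98224952] yaw -0.17744855891353195 x [ 0.98429727 -0.17651877] y [0.17651877 0.98429727]
fence bed [[  76.3 -200.2]
 [  80.7  197.6]]
ledge bed [[ -79.7  199.4]
 [ -80.3 -199.4]
 [  53.5 -200.8]
 [  52.9  199.7]]
plate bed [[ 44.4  97.4]
 [ 21.1 -28.9]
 [-66.7 -13.2]
 [-42.4 114.5]] [-10.89765241  42.41487469]
angle -0.18579307384351496 128.4712582483732 89.18104169656799
socket [[ 526.95227289 -221.21627513]] [[  -1.71556873 -283.9603058 ]]
gauge [[448.89789919 201.03326764]] [[-153.07924763  117.88070547]]
bolt [[413.53328859 -23.32738368]] [[-148.28467027 -109.1993896 ]]
```

Emit:
{"api": "servo_tool", "payload": {"plan": [{"xyz": [0.04,-0.0375,0],"turn": -7.75},{"xyz": [0.08,-0.075,0],"turn": -15.5},{"xyz": [0.12,-0.1125,0],"turn": -23.25},{"xyz": [0.16,-0.15,0],"turn": -31},{"xyz": [0.2,-0.1875,0],"turn": -38.75},{"xyz": [0.24,-0.225,0],"turn": -46.5},{"xyz": [0.28,-0.2625,0],"turn": -54.25},{"xyz": [0.32,-0.3,0],"turn": -62.1}], "grip": 50, "force": 20}}

```text
clock: 1.1
position: [389.0, -162.6, 233.4]
tcp_rot: [3.142, 0.0, 1.398]
ft_force: [0.1, -0.0, -0.0]
finger_gap: 46.1
grasp_force: 0.0
```

Emit:
{"api": "servo_tool", "payload": {"plan": [{"xyz": [0.05,0.017,0],"turn": 0},{"xyz": [0.1,0.035,0],"turn": 0},{"xyz": [0.15,0.052,0],"turn": 0},{"xyz": [0.2,0.07,0],"turn": 0},{"xyz": [0.25,0.087,0],"turn": 0},{"xyz": [0.3,0.105,0],"turn": 0},{"xyz": [0.35,0.122,0],"turn": 0},{"xyz": [0.392,0.137,0],"turn": 0}]}}

```text
clock: 2.1
position: [592.8, 199.3, 232.9]
tcp_rot: [-3.141, 0.0, 1.395]
ft_force: [2.0, -1.2, 0.2]
finger_gap: 46.4
grasp_force: 0.0
```

Run:
```python
from h import *
s=robot.get_state(); c=camera('wrist'); keep('w1',c)
json.dump([s['position'].tolist(),s['tcp_rot'].tolist()],open('w1s.json','w'))
c=camera('top'); keep('t1',c)
print(s['position'],s['tcp_rot'],s['finger_gap'],s['clock'])
b=np.load('bed.npz'); print((s['position'][:2]-b['O'])@np.c_[b['x'],b['y']])
```

```text
[592.83500418 199.26145725 232.94616952] [-3.14071840e+00  2.94238010e-04  1.39451452e+00] 46.36970792724566 2.1
[-11.08958986 141.54431867]
```

View pics/w1.png

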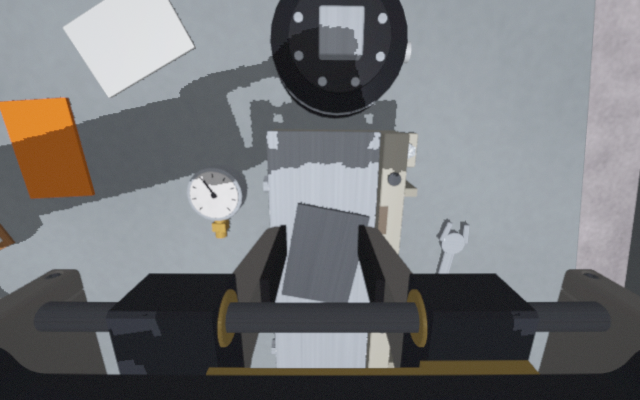

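The wrist view shows the plate's rear corners at about (299,203) and (369,214), and the ledge's rear end from (268,133) to (378,133). The fingers are square to the bed.

Run:
```python
from h import *
c=load('w1'); p,r=json.load(open('w1s.json')); T=np.eye(4); T[:3,:3]=R.from_euler('xyz',r).as_matrix(); T[:3,3]=p
T=T@np.array(c['mount']); b=np.load('bed.npz'); B=np.c_[b['x'],b['y']]
print(((onz(c,[(299,203),(369,214)],56,T)-b['O'])@B).round(1)); print(((onz(c,[(268,133),(378,133)],50,T)-b['O'])@B).round(1))
```

```text
[[-39.5 115.5]
 [ 46.1 101.5]]
[[-74.  198.3]
 [ 53.  198.4]]
```

Emit:
{"api": "servo_tool", "payload": {"plan": [{"xyz": [0,0.004,0.05]},{"xyz": [0,0.004,0.1]},{"xyz": [0,0.004,0.13]},{"xyz": [0,0.004,0.15]},{"xyz": [0,0.004,0.157]},{"xyz": [0,0.004,0.161]},{"xyz": [0,0.004,0.161]}]}}

```text
invalid input
```

Run:
```python
from h import *
for i in range(4):
    s=robot.get_state(); print(s['position'],s['ft_force']); c=camera('scene')
b=np.load('bed.npz'); print((s['position'][:2]-b['O'])@np.c_[b['x'],b['y']],s['tcp_rot'])
```

```text
[592.96031445 200.72303274 232.27304083] [-1.1758563  -1.03659782 -0.41141997]
[592.36389187 198.82813003 232.41149285] [ 0.00856795 -0.62993467 -0.55391925]
[592.1220481  197.63637768 232.70421056] [-0.06277455  0.22319271  0.79704117]
[592.04032641 196.92178586 233.02751203] [-0.75011666 -0.31710484  0.47092775]
[-11.4587931  139.10111095] [-3.14045951e+00  8.87037409e-04  1.39379606e+00]
```

Every row needs a "turn".

Emit:
{"api": "servo_tool", "payload": {"plan": [{"xyz": [0,0.004,0.05],"turn": 0},{"xyz": [0,0.004,0.1],"turn": 0},{"xyz": [0,0.004,0.13],"turn": 0},{"xyz": [0,0.004,0.15],"turn": 0},{"xyz": [0,0.004,0.157],"turn": 0},{"xyz": [0,0.004,0.161],"turn": 0},{"xyz": [0,0.004,0.161],"turn": 0}]}}

```text
clock: 3.28
position: [597.2, 196.7, 73.6]
tcp_rot: [3.14, -0.0, 1.394]
ft_force: [0.3, 1.0, -0.2]
finger_gap: 46.1
grasp_force: 0.0
```

Run:
```python
from h import *
for i in range(4):
    s=robot.get_state(); print(s['position'],s['ft_force']); c=camera('scene')
keep('s2',c)
b=np.load('bed.npz'); print((s['position'][:2]-b['O'])@np.c_[b['x'],b['y']],s['tcp_rot'],s['clock'])
im=c['pixels'][160:320,210:370][:,:,::-1]
cv2.imwrite('pics/s2c.png',cv2.resize(im,None,fx=3.7,fy=3.7,interpolation=cv2.INTER_CUBIC))
```

```text
[597.16810294 196.7100481   73.64270352] [ 0.33969987  0.96489242 -0.15428189]
[597.24445813 196.79174641  73.78363889] [-0.32911235  0.14102418  0.78674677]
[597.246189   196.80148168  73.78655846] [ 0.51369395 -0.22843398 -0.67365839]
[597.13156231 196.82175862  73.60808743] [-0.35904222  0.01962245 -0.54285609]
[ -6.42984679 139.90135313] [ 3.13995252e+00 -5.53633043e-04  1.39372973e+00] 3.425
```

View pics/s2c.png

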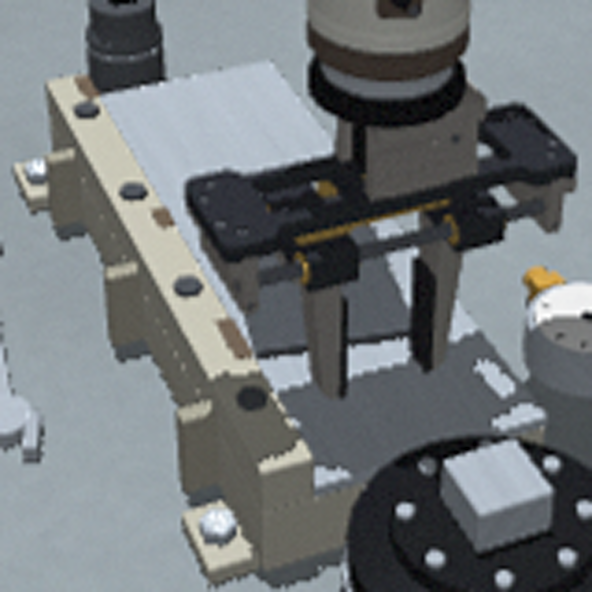

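The fingertips stand behind the plate with force near 0. The tips are at about z=54.7, so I'll lower them 3 mm and start pushing slowly.

Emit:
{"api": "servo_tool", "payload": {"plan": [{"xyz": [0,0,0.0015],"turn": 0},{"xyz": [0,0,0.003],"turn": 0},{"xyz": [-0.008,0,0.003],"turn": 0},{"xyz": [-0.015,0,0.003],"turn": 0},{"xyz": [-0.02,0,0.003],"turn": 0},{"xyz": [-0.025,0,0.003],"turn": 0},{"xyz": [-0.03,0,0.003],"turn": 0},{"xyz": [-0.035,0,0.003],"turn": 0}]}}

```text
clock: 4.47
position: [590.1, 162.0, 69.5]
tcp_rot: [-3.141, -0.0, 1.394]
ft_force: [-0.8, 2.9, -0.5]
finger_gap: 46.0
grasp_force: 1.3
```

Emit:
{"api": "servo_tool", "payload": {"plan": [{"xyz": [-0.006,0,-0.001],"turn": 0},{"xyz": [-0.012,0,-0.001],"turn": 0},{"xyz": [-0.018,0,-0.001],"turn": 0},{"xyz": [-0.024,0,-0.001],"turn": 0},{"xyz": [-0.03,0,-0.001],"turn": 0},{"xyz": [-0.036,0,-0.001],"turn": 0},{"xyz": [-0.042,0,-0.001],"turn": 0},{"xyz": [-0.048,0,-0.001],"turn": 0}]}}

```text
clock: 5.48
position: [581.8, 114.6, 70.7]
tcp_rot: [3.141, -0.0, 1.394]
ft_force: [0.4, 2.1, -0.3]
finger_gap: 45.9
grasp_force: 1.3
```

Run:
```python
from h import *
s=robot.get_state(); c=camera('scene'); keep('s3',c)
b=np.load('bed.npz'); print(s['position'],(s['position'][:2]-b['O'])@np.c_[b['x'],b['y']],s['tcp_rot'],s['clock'],s['ft_force'])
im=c['pixels'][160:320,210:370][:,:,::-1]
cv2.imwrite('pics/s3c.png',cv2.resize(im,None,fx=3.7,fy=3.7,interpolation=cv2.INTER_CUBIC))
```

```text
[581.81880204 114.56251779  70.65779205] [-6.98185462 56.230817  ] [ 3.14144446e+00 -1.10516646e-05  1.39365275e+00] 5.475 [ 0.38702414  2.07517467 -0.32634068]
```

View pics/s3c.png

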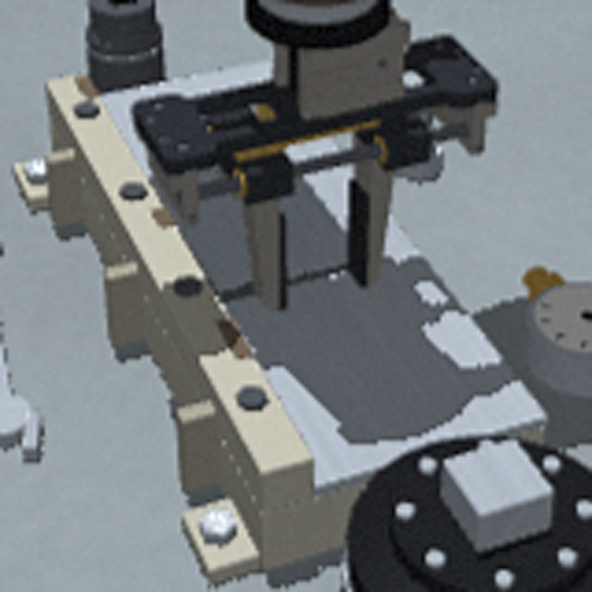

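The plate is square against both fingers and lies near the fence. I'll continue the push.

Emit:
{"api": "servo_tool", "payload": {"plan": [{"xyz": [-0.006,0,0],"turn": 0},{"xyz": [-0.012,0,0],"turn": 0},{"xyz": [-0.018,0,0],"turn": 0},{"xyz": [-0.024,0,0],"turn": 0},{"xyz": [-0.03,0,0],"turn": 0},{"xyz": [-0.036,0,0],"turn": 0},{"xyz": [-0.042,0,0],"turn": 0},{"xyz": [-0.048,0,0],"turn": 0}]}}

```text
clock: 6.52
position: [573.4, 67.4, 70.7]
tcp_rot: [3.141, -0.0, 1.394]
ft_force: [1.0, 2.3, 0.4]
finger_gap: 46.0
grasp_force: 1.6
```

Emit:
{"api": "servo_tool", "payload": {"plan": [{"xyz": [-0.006,0,0],"turn": 0},{"xyz": [-0.012,0,0],"turn": 0},{"xyz": [-0.018,0,0],"turn": 0},{"xyz": [-0.024,0,0],"turn": 0},{"xyz": [-0.03,0,0],"turn": 0},{"xyz": [-0.036,0,0],"turn": 0},{"xyz": [-0.042,0,0],"turn": 0},{"xyz": [-0.048,0,0],"turn": 0}]}}

```text
clock: 7.52
position: [564.8, 20.1, 70.6]
tcp_rot: [3.142, -0.0, 1.394]
ft_force: [1.5, 4.0, 1.5]
finger_gap: 45.8
grasp_force: 1.8
```

Run:
```python
from h import *
s=robot.get_state(); c=camera('scene'); keep('s4',c); t=camera('top'); keep('t4',t)
b=np.load('bed.npz'); print(s['position'],(s['position'][:2]-b['O'])@np.c_[b['x'],b['y']],s['tcp_rot'],s['clock'],s['ft_force'])
a=cv2.resize(c['pixels'][140:300,200:360][:,:,::-1],(400,400),interpolation=cv2.INTER_CUBIC)
d=cv2.resize(t['pixels'][130:230,300:400][:,:,::-1],(400,400),interpolation=cv2.INTER_CUBIC)
cv2.imwrite('pics/s4c.png',np.hstack([a,d]))
```

```text
[564.84899821  20.11251934  70.64170777] [ -7.0129883  -39.73154792] [ 3.14157766e+00 -6.18179008e-05  1.39363443e+00] 7.525 [1.52962301 4.04880318 1.45279745]
```

View pics/s4c.png

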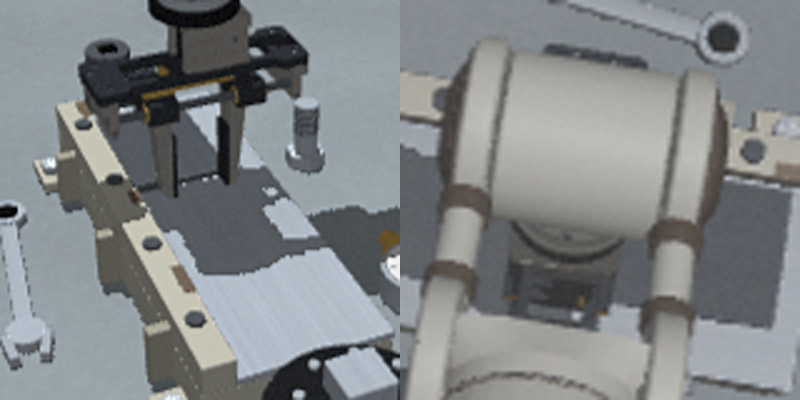

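The plate is still square to the fingers, close to the fence, and its leading corner is at about top pixel (393.8,211.3). I'll push most of the rest and then measure.

Emit:
{"api": "servo_tool", "payload": {"plan": [{"xyz": [-0.006,0,0],"turn": 0},{"xyz": [-0.012,0,0],"turn": 0},{"xyz": [-0.018,0,0],"turn": 0},{"xyz": [-0.024,0,0],"turn": 0},{"xyz": [-0.03,0,0],"turn": 0},{"xyz": [-0.036,0,0],"turn": 0},{"xyz": [-0.042,0,0],"turn": 0},{"xyz": [-0.048,0,0],"turn": 0}]}}

```text
clock: 8.62
position: [556.3, -27.2, 70.6]
tcp_rot: [-3.141, -0.0, 1.394]
ft_force: [1.1, 3.1, 1.1]
finger_gap: 45.7
grasp_force: 1.7
```

Run:
```python
from h import *
s=robot.get_state(); t=camera('top'); keep('t5',t)
b=np.load('bed.npz');B=np.c_[b['x'],b['y']]; print(s['position'],(s['position'][:2]-b['O'])@B,s['clock'],s['ft_force'])
print('before: lead corner',(onz(t,[(393.4,210.9)],56)-b['O'])@B)
cv2.imwrite('pics/t5c.png',cv2.resize(t['pixels'][150:250,330:450][:,:,::-1],(720,600),interpolation=cv2.INTER_CUBIC))
```

```text
[556.33080702 -27.16404984  70.56087186] [ -7.05221863 -87.76936672] 8.625 [1.08906715 3.13323678 1.06752258]
before: lead corner [[ -40.6439161  -182.27379243]]
```

View pics/t5c.png

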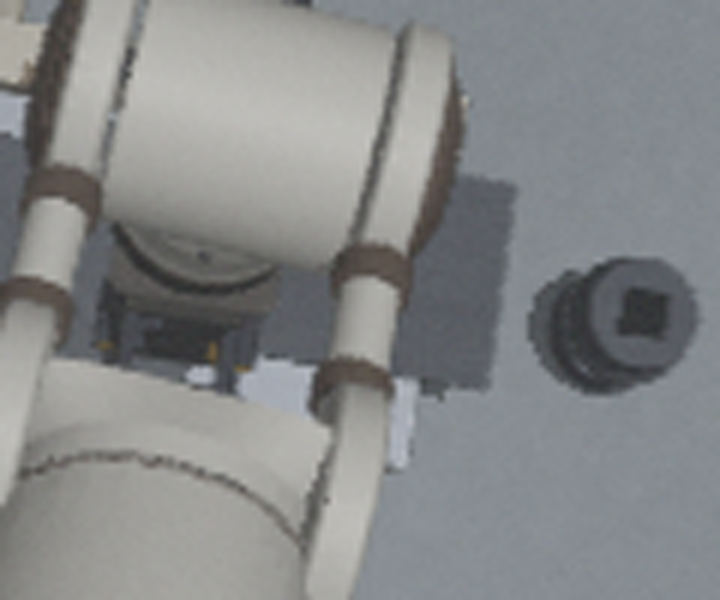

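The plate's leading corners are at (516,183) and (490,389), the ledge front corner is at (409,470), and the socket is undisturbed.

Run:
```python
from h import *
t=load('t5'); b=np.load('bed.npz');B=np.c_[b['x'],b['y']]
f=lambda L:[(330+x/6-.4,150+y/6-.4) for x,y in L]
print((onz(t,f([(516,183),(490,389)]),56)-b['O'])@B,(onz(t,f([(409,470)]),50)-b['O'])@B)
```

```text
[[  47.67400893 -227.51520743]
 [ -42.2796926  -228.99920512]] [[ -81.57554918 -200.55980056]]
```

The overhang is about 28 mm and the plate is square. I'll push 13 mm more, back off, then rise.

Emit:
{"api": "servo_tool", "payload": {"plan": [{"xyz": [-0.004,0,0],"turn": 0},{"xyz": [-0.008,0,0],"turn": 0},{"xyz": [-0.011,0,0],"turn": 0},{"xyz": [-0.013,0,0],"turn": 0},{"xyz": [-0.013,0,0],"turn": 0},{"xyz": [-0.005,0,0],"turn": 0},{"xyz": [0.01,0,0],"turn": 0},{"xyz": [0.02,0,0],"turn": 0}]}}

```text
clock: 9.68
position: [560.1, -5.9, 70.6]
tcp_rot: [-3.142, 0.0, 1.394]
ft_force: [0.0, -0.1, -0.7]
finger_gap: 45.3
grasp_force: 0.0
```

Emit:
{"api": "servo_tool", "payload": {"plan": [{"xyz": [0.01,0,-0.03],"turn": 0},{"xyz": [0.04,0,-0.08],"turn": 0},{"xyz": [0.08,0,-0.12],"turn": 0},{"xyz": [0.13,0,-0.14],"turn": 0},{"xyz": [0.18,0,-0.14],"turn": 0},{"xyz": [0.21,0,-0.14],"turn": 0},{"xyz": [0.21,0,-0.14],"turn": 0}]}}

```text
clock: 10.55
position: [596.6, 202.1, 210.4]
tcp_rot: [-3.141, 0.0, 1.397]
ft_force: [-0.1, -0.6, 0.0]
finger_gap: 46.0
grasp_force: 0.0
```

Run:
```python
from h import *
s=robot.get_state(); t=camera('top'); keep('t6',t)
b=np.load('bed.npz');B=np.c_[b['x'],b['y']]; print(s['position'],(s['position'][:2]-b['O'])@B,s['clock'],s['ft_force'])
cv2.imwrite('pics/t6c.png',cv2.resize(t['pixels'][150:250,330:450][:,:,::-1],(720,600),interpolation=cv2.INTER_CUBIC))
```

```text
[596.58794256 202.10542677 210.3586128 ] [ -7.89759686 145.00609419] 10.55 [-1.32556169e-01 -6.49157416e-01  5.40540026e-04]
```

View pics/t6c.png

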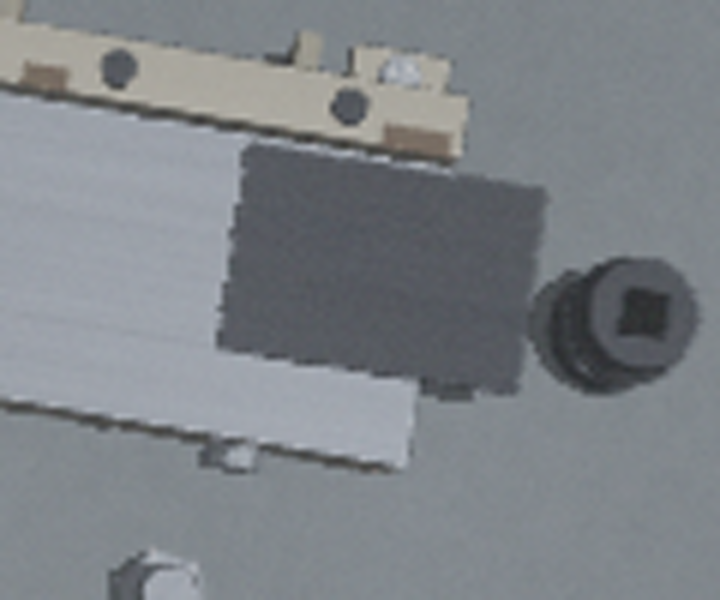

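The plate corners are now at (243,144), (546,189), (520,392) and (218,348). The plate lies flat and the socket and bolt are in place.

Run:
```python
from h import *
t=load('t6'); b=np.load('bed.npz');B=np.c_[b['x'],b['y']]
f=[(330+x/6-.4,150+y/6-.4) for x,y in [(243,144),(546,189),(520,392),(218,348)]]
q=(onz(t,f,56)-b['O'])@B; m=q.mean(0); e=q[0]-q[1]+q[3]-q[2]; a=np.arctan2(e[0],e[1]); print(q.round(1),m,a)
if -187<m[1]<-166 and abs(a)<.08: print(robot.finish_job())
```

```text
[[  45.4 -108.7]
 [  47.2 -240.7]
 [ -41.5 -241.9]
 [ -43.5 -111.4]] [   1.88611373 -175.67890486] -0.01473451215810915
the job is handed in; nothing more can be done
None
```

The job is handed in: the plate lies flat on the ledge, about 41 mm past the open end and within 0.015 rad of square, its front edge well inside the ledge, and the last picture shows the socket and bolt where they were.

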